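# Measure a groove on a tilted block with a sprung depth gauge

### The arm

A 7-joint arm with a two-finger parallel gripper is mounted at the origin on a cart in front of the work surface, level with it; the furniture and walls round the work are solid. World frame = base frame: x ahead of the robot, y to its left, z up, the work surface at z = 0. Lengths are in m, angles in rad, forces in N, time in s.
With the tool pointing down it reaches from about 0.4 to 0.9 m from the base axis. Payload 5.5 kg.
Tool frame: the origin (TCP) lies on the centre line of the jaws, within the pads' length; the fingertips stand 8 mm ahead of it and the grasp point (between the pads) lies 11 mm behind it; y points along the fingers, z is the direction in which the jaws open and shut, and the axes are right-handed (so a half turn about y gives the same grasp; the last joint's range is limited). The gripper opens to 85 mm and grips with 20 to 120 N. Pads are 22 mm wide; open, the fingers measure 114 mm over their backs; the gripper's body (76 mm by 85 mm) begins 54 mm behind the grasp point. The pads swing forward as they close: fully open they stand 13 mm farther back than shut.
Start: joints at [-0.955, 0.501, -0.427, 1.55, 0.221, 1.138, -0.21], TCP at [0.225, 0.61, 0.239] pointing down, gripper open.
Joint ranges: [-2.88, 2.88], [-0.31, 2.03], [-1.54, 1.56], [0.2, 2.42], [-1.41, 4.55], [0.19, 2.02], [-2.57, 2.57]. Speed limits (rad/s): [2.57, 2.57, 3.14, 3.14, 3.14, 3.14, 3.14].

### API

Orientations are given as a unit quaternion [x, y, z, w].
In Python, from bench import robot, kinematics, status, read_camera, ticket, finder gives the robot as it stands. Calls block until the motion is done:
- robot.reach(position, orientation): joint-space move of the TCP to a pose.
- robot.servo_line(position, attitude=None, v=0.15): straight line of the TCP; attitude=None keeps the orientation; v is the mean speed in m/s.
- robot.movej(angles): joint-space move.
- robot.open_jaws() and robot.close_gripper(): open the fingers fully, or close them until they stop; the grip force is fixed at half the most.
- robot.sleep(seconds).
- kinematics.solve_ik(position, orientation): joint angles nearest the present ones, or None.
- status.sense(): the state.
- read_camera(name): name is "scene" or "side" or "wrist"; returns a dict with "color" (480x640x3 uint8, red, green, blue), "depth" (480x640 float32, m along the optical axis (not along the pixel's ray), 0 where there is no reading), "fx", "fy", "cx", "cy" (pixels), "position" and "orientation" of the camera in the world. Camera axes: x right, y up, looking along -z (the intrinsics and any distortion apply to the point x, -y, -z); pixel columns grow to the right and rows downward; lengths in m; the calibration is good to about 2 mm. A picture is of the moment at which its call begins.
A pose or a line that the arm cannot do raises robot.Unreachable and nothing moves.
- ticket.close_job(): hands the job in, once; it reports no verdict.
Trained networks look in a picture, given as the dict that the camera call returned (one of the last four; its "shot" number tells which), for a name from the list of things; names that differ only in an ending like _2 or _b are one class to them, and where a whole thing is asked for, a point or a joint stands for the part that bears it (a point fixed in the world has none). Each returns a list of dicts, best first, with "confidence" (0 to 1); they miss things now and then, are a little off and sometimes report something else, mostly with a low value. They report only what shows in the picture. A call takes as long as a camera call. They do not tell look-alikes from the thing itself.
- finder.boxes_of(thing, picture): "location" ([x, y, z] in m, in world coordinates, good to about 4 mm: the middle of the surface that is visible of it).
- finder.outline_of(thing, picture): "pixels" (480x640 bool, what is visible of it).
The state is a dict: "clock": time; "qpos": joint angles; "joint_velocities": joint speeds; "joint_torque": joint torques, N m; "eef_pos": TCP position; "ee_rot": TCP orientation; "force": force on the tool from outside, world axes, zero at the start; "ft_torque": the same for the moment, N m; "finger_gap": opening from 0.0 (shut) to 1.0 (fully open).
Only numpy, scipy, OpenCV 4.12 (cv2) and the standard library are available. Lean on these libraries where they do the work, as an engineer would, in place of code of your own. Each camera call takes 0.05 s, during which the arm holds its last target. There are 200 camera calls.

### The job

Measure the depth of the narrower of the two grooves in the aluminium block on the tilted plate: take the depth gauge from its stand, push its sprung probe into that groove with the gauge's bar squarely across it until the bar sits flat on the block's sloping face, and keep it there for a good second. Then set the gauge back upright on its stand, the bar bridging the slot with the probe hanging in it, and let go; leave the other things where they are.

Things in the scene. Friction and masses are not known exactly. Their poses are not given: they have to be found in the camera images.
- depth_gauge: loose depth gauge, 0.13 kg: bright steel bar 20 x 60 x 8 mm (x, y, z) at the bottom; on it a black upright handle of 22 x 22 mm section, from 8 to 60 mm height, pale scale on two sides; steel cap up to 63 mm. Origin: middle of the bar's underside; y along the bar, z up the handle. Same when turned half round about z. A sprung 4 mm probe sticks 18 mm out of the middle of the underside.
- probe (a joint): how far the gauge's probe is pushed in, m: 0 = fully out (tip 18 mm below the bar's underside), 0.018 = flush. The spring resists with 2 N at first and 250 N/m more, so 3.8 N at 7 mm. Groove depth = 18 mm minus this value when the bar sits flat.
- grooved_block: fixed aluminium-faced block 86 (x) x 110 (y) x 24 mm, its face sloping 25 degrees, low side towards the robot. Two dark-floored grooves run up the slope, open at both ends. Origin: middle of the narrow groove's length and width, level with the face; x up the slope along the groove, y level, z out of the face. Narrow groove: 11 mm wide and deep. Wide one: y -60 to -36 mm, 9 mm deep. Face: y -73 to +37 mm.
- tilt_plate: fixed dark steel fixture, base 136 x 130 mm (x, y), with a sloping grey plate 116 x 126 mm that carries the grooved block; all below 110 mm height. Origin under the middle of its base, on the worktop; the block's origin (the groove's mouth) is 84 mm above the worktop. To its right stands a tall blue cabinet (y below -0.17, x beyond 0.57 m): swing the arm past in front of it.
- gauge_stand: fixed grey plastic stand, foot 76 x 84 mm (x, y); two upright blocks 60 mm long (x), 26 mm wide, with black rubber tops 30 mm above the worktop; between them an open slot along x, 28 mm wide (y -14 to +14 mm), 22 mm deep. Origin under its middle, on the worktop, z up. The gauge stands on it at the start, its bar along y, the probe in the slot.
- tape: roll of tape lying flat, 75 mm across, 20 mm high, a bystander; origin under its middle
- spatula: white plastic spatula lying on the worktop, 18 x 112 x 8 mm, a bystander between the stand and the tilted plate; origin under its middle
- vial: small sample bottle with screw cap, 35 mm diameter, 80 mm high, a bystander; origin under its middle
- timer_box: white timer, 62 x 62 x 22 mm, a bystander; origin under its middle
- probe_tip (a point): round lower end of the gauge's steel probe (4 mm diameter), on the gauge's z axis. The probe's 5 mm rod stands 4 mm out of the cap on top and rises as the probe is pushed in.
Things that resemble listed ones, but are neither listed nor needed, are in the scene too. Leave any green look-alike of the depth_gauge alone.

How it is judged:
By the outcome, as a careful person would: the job done as asked, in the order asked, and still so for the second after the job is handed in, with the robot touching nothing.
It also fails if it takes over 51 s, if anything falls off the work surface, if the arm or the gripper's body presses on something with over 40 N, if the wrist force passes 120 N, or if a joint passes its speed limit or range.

## Working session

There is one attempt and no reset: what is moved stays moved. The work goes in short steps, each a Python script; the robot and the scene stay as the last script left them, time stands still between calls to the robot, and variables do not carry over. Pictures are saved under pics/ and viewed, on a budget of 10 in all, crops included, one or two more only if the job needs it, and the job is handed in when it is done.

```bash
ls; mkdir -p pics; cat > h.py <<'E'
import numpy as np, cv2
from scipy.spatial.transform import Rotation as R
from bench import robot, kinematics, status, read_camera, ticket, finder
def cloud(p):
    d=p["depth"]; v,u=np.mgrid[:480,:640]
    c=np.stack([(u-p["cx"])/p["fx"]*d,-(v-p["cy"])/p["fy"]*d,-d],-1)
    return c@R.from_quat(p["orientation"]).as_matrix().T+np.array(p["position"])
def save(p,n): cv2.imwrite("pics/"+n,p["color"][...,::-1])
E
python3 - <<'E'
from h import *
s=status.sense(); print(s)
for n in("scene","side"):
    p=read_camera(n); save(p,n+"0.png"); print(n,p["position"],p["orientation"],p["fx"],[k for k in p])
    C=cloud(p)
    for t in("depth_gauge","gauge_stand","grooved_block","tilt_plate","spatula","vial","tape","timer_box"):
        for b in finder.boxes_of(t,p)[:3]: print(t,np.round(b["location"],3),round(b["confidence"],2))
E
```

```text
pics
{'clock': 0.0, 'qpos': array([-0.95480214,  0.50189053, -0.42677118,  1.55147442,  0.22079736,
        1.13829071, -0.21031477]), 'joint_velocities': array([ 2.70661735e-03, -1.11092318e-03, -3.19530571e-04, -1.50303508e-03,
        1.31953615e-03, -9.07196636e-05,  1.01967375e-03]), 'joint_torque': array([ 2.95338896e-04, -5.69535971e+01, -5.81616864e+00, -2.80941457e+01,
        1.05920923e-02,  1.21729603e-02, -2.31705428e-05]), 'eef_pos': array([0.22439999, 0.60929768, 0.23822064]), 'ee_rot': array([ 0.69682935, -0.12422513,  0.12392791, -0.69544147]), 'force': array([-0.35051124,  0.17778226, -1.05085938]), 'ft_torque': array([-0.0096958 ,  0.01695018, -0.00989768]), 'finger_gap': 1.0014552337317242}
scene [-0.24854554  0.49403473  0.69520198] [-0.22690195  0.39909638  0.78373558 -0.41832539] 540.5888636298005 ['color', 'depth', 'fx', 'fy', 'cx', 'cy', 'position', 'orientation', 'shot']
depth_gauge [0.414 0.234 0.056] 0.74
depth_gauge [0.508 0.333 0.041] 0.57
grooved_block [0.604 0.033 0.082] 0.78
tilt_plate [0.579 0.039 0.063] 0.6
spatula [0.437 0.129 0.009] 0.61
vial [ 0.49  -0.284  0.049] 0.62
tape [ 0.467 -0.194  0.015] 0.87
tape [0.6   0.031 0.078] 0.55
tape [0.414 0.237 0.054] 0.21
timer_box [ 0.369 -0.308  0.024] 0.66
side [ 0.23284529 -1.0100248   0.74956858] [ 0.48226144 -0.05758911 -0.09791893  0.8686307 ] 547.0505487031502 ['color', 'depth', 'fx', 'fy', 'cx', 'cy', 'position', 'orientation', 'shot']
depth_gauge [0.417 0.219 0.06 ] 0.84
depth_gauge [0.513 0.327 0.042] 0.51
gauge_stand [0.422 0.202 0.019] 0.7
grooved_block [0.602 0.013 0.078] 0.81
tilt_plate [ 0.602 -0.005  0.063] 0.86
vial [ 0.496 -0.307  0.05 ] 0.6
tape [ 0.475 -0.208  0.019] 0.62
timer_box [ 0.374 -0.33   0.02 ] 0.57
```

View pics/scene0.png

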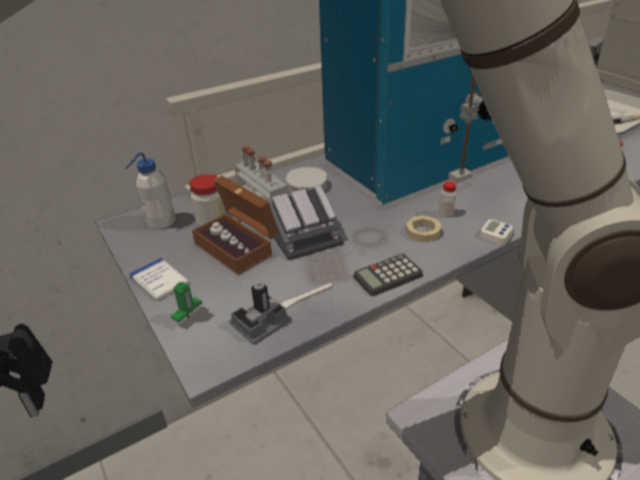

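View pics/side0.png

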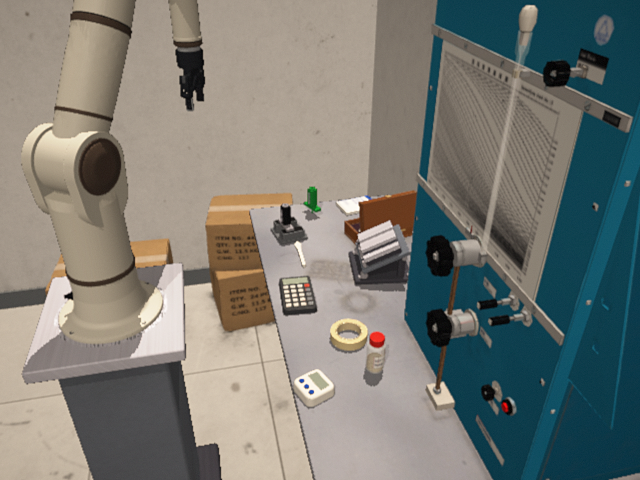

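The black gauge on its stand is at about px (260,297) in the scene image and the green look-alike at (183,298). The block with its grooves is at (305,215). Next I'll look closer with the wrist camera.

```bash
cat >> h.py <<'E'
def tq(yaw,tilt=0.):   # tool down, tool z axis (jaws) at world yaw; tilt rad: approach leans forward (about block y)
    zt=np.array([np.cos(yaw),np.sin(yaw),0]); yt=np.array([0,0,-1.]); 
    return R.from_matrix(np.stack([np.cross(yt,zt),yt,zt],-1)).as_quat()
E
python3 - <<'E'
from h import *
s=status.sense(); T=R.from_quat(s["ee_rot"]); print(T.as_matrix().round(2))
p=read_camera("wrist"); print("cam in tool",T.inv().apply(np.array(p["position"])-s["eef_pos"]).round(3),(T.inv()*R.from_quat(p["orientation"])).as_matrix().round(2),p["fx"])
q0=s["qpos"]
for yaw in (0,np.pi/2,-np.pi/2,np.pi):
    for pos in ([.415,.228,.25],[.36,.228,.25],[.59,.03,.3]):
        q=kinematics.solve_ik(pos,tq(yaw)); print(yaw,pos,None if q is None else np.round(q,2))
# plane of block from scene/side
for n in("scene","side"):
    p=read_camera(n);C=cloud(p)
    for t in("grooved_block","gauge_stand","tilt_plate"):
        o=finder.outline_of(t,p)
        if o:
            m=o[0]["pixels"]&(p["depth"]>0);P=C[m]
            if t=="grooved_block":
                best=0
                rng=np.random.default_rng(0)
                for _ in range(500):
                    a=P[rng.choice(len(P),3,False)];nn=np.cross(a[1]-a[0],a[2]-a[0]);L=np.linalg.norm(nn)
                    if L<1e-6: continue
                    nn/=L; k=abs((P-a[0])@nn)<.0015
                    if k.sum()>best:best=k.sum();K=k
                Q=P[K];c=Q.mean(0);w=np.linalg.svd(Q-c)[2][2];w*=np.sign(w[2])
                print(n,t,len(P),best,c.round(3),w.round(3),"tilt",np.degrees(np.arccos(w[2])).round(1),"yaw",np.degrees(np.arctan2(-w[1],-w[0])).round(1))
            print(n,t,m.sum(),np.percentile(P,[2,50,98],axis=0).round(3).tolist())
E
```

```text
[[ 0.94  0.    0.35]
 [-0.35  0.    0.94]
 [ 0.   -1.    0.  ]]
cam in tool [-0.067 -0.136 -0.   ] [[ 0.   -0.96 -0.26]
 [-0.    0.26 -0.96]
 [ 1.    0.   -0.  ]] 426.8365923816108
0 [0.415, 0.228, 0.25] [-0.46  0.14 -0.11  1.98  0.02  1.02 -0.58]
0 [0.36, 0.228, 0.25] [-0.52  0.06 -0.11  2.08  0.01  1.01 -0.64]
0 [0.59, 0.03, 0.3] [-0.15  0.31  0.07  1.65 -0.02  1.18 -0.08]
1.5707963267948966 [0.415, 0.228, 0.25] [-0.21  0.16 -0.38  1.97  0.07  1.03  0.95]
1.5707963267948966 [0.36, 0.228, 0.25] [-0.26  0.07 -0.38  2.07  0.03  1.01  0.92]
1.5707963267948966 [0.59, 0.03, 0.3] [ 0.03  0.31 -0.15  1.64  0.05  1.19  1.43]
-1.5707963267948966 [0.415, 0.228, 0.25] [-0.7   0.14  0.15  1.98 -0.03  1.02 -2.1 ]
-1.5707963267948966 [0.36, 0.228, 0.25] [-0.74  0.05  0.12  2.08 -0.01  1.01 -2.19]
-1.5707963267948966 [0.59, 0.03, 0.3] [-0.29  0.31  0.24  1.65 -0.08  1.18 -1.6 ]
3.141592653589793 [0.415, 0.228, 0.25] [ 0.03  0.19 -0.65  1.96  0.13  1.03  2.46]
3.141592653589793 [0.36, 0.228, 0.25] [-0.01  0.08 -0.64  2.06  0.06  1.01  2.46]
3.141592653589793 [0.59, 0.03, 0.3] [ 0.78  0.64 -1.3   1.62  0.63  1.37  2.54]
scene grooved_block 2000 743 [0.605 0.036 0.084] [-0.422  0.069  0.904] tilt 25.3 yaw -9.3
scene grooved_block 2000 [[0.565, -0.025, 0.053], [0.602, 0.032, 0.079], [0.648, 0.084, 0.101]]
scene gauge_stand 1211 [[0.386, 0.19, 0.002], [0.405, 0.248, 0.014], [0.454, 0.275, 0.032]]
scene tilt_plate 3691 [[0.545, -0.024, 0.006], [0.582, 0.038, 0.062], [0.648, 0.093, 0.1]]
side grooved_block 1208 468 [0.604 0.029 0.082] [-0.422  0.063  0.905] tilt 25.2 yaw -8.4
side grooved_block 1208 [[0.566, -0.033, 0.055], [0.604, 0.011, 0.079], [0.643, 0.078, 0.099]]
side gauge_stand 462 [[0.39, 0.184, 0.003], [0.42, 0.197, 0.016], [0.463, 0.257, 0.03]]
side tilt_plate 2948 [[0.548, -0.042, 0.004], [0.605, -0.009, 0.06], [0.665, 0.082, 0.097]]
```

```bash
cat >> h.py <<'E'
def frame(yaw,tilt=0.): # thing frame: x at yaw, rising by tilt
    return R.from_euler("ZY",[yaw,-tilt])
def tool_of(F):  # tool y=-Fz, tool z=+Fy, tool x=Fx
    m=F.as_matrix(); return R.from_matrix(np.stack([m[:,0],-m[:,2],m[:,1]],-1)).as_quat()
E
python3 - <<'E'
from h import *
robot.reach([.41,.225,.22],tool_of(frame(0)))
p=read_camera("wrist");save(p,"w1.png");np.savez("w1.npz",**p)
for t in("depth_gauge","gauge_stand"):
    print(t,[(np.round(b["location"],3),round(b["confidence"],2)) for b in finder.boxes_of(t,p)[:2]])
F=frame(np.radians(-8.8),np.radians(25))
c=np.array([.604,.033,.084])
robot.reach(c+F.apply([-.01,-0.01,.15]),tool_of(F))
p=read_camera("wrist");save(p,"w2.png");np.savez("w2.npz",**p)
print(status.sense()["clock"],status.sense()["qpos"].round(2))
a=cv2.imread("pics/w1.png");b=cv2.imread("pics/w2.png");cv2.imwrite("pics/w12.png",np.hstack([a[:, :],b])[:, :]) 
E
```

```text
depth_gauge [(array([0.422, 0.228, 0.052]), 0.91), (array([0.515, 0.321, 0.027]), 0.76)]
gauge_stand [(array([0.418, 0.235, 0.027]), 0.62)]
4.0167 [-0.02  0.08 -0.21  2.22  0.4   0.46  0.87]
```

View pics/w1.png

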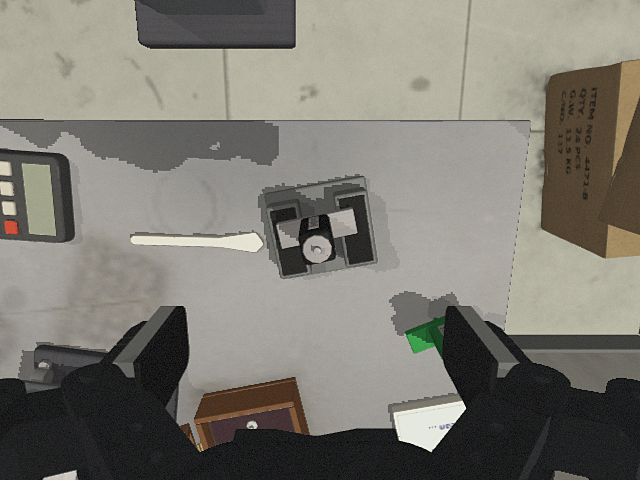

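View pics/w2.png

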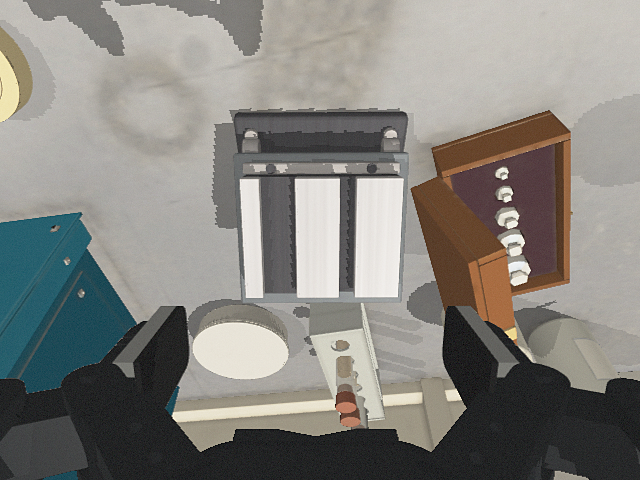

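The first picture shows the black gauge with its cap at (317,248), its bar yawed slightly, on the stand; the green one is at the right at (430,335). The second shows the wide groove at columns 262–295 and the narrow one at columns 340–355, rows 178–298. Now fitting both from depth.

```bash
cat > fit.py <<'E'
from h import *
def rect(P): 
    (c,s,a)=cv2.minAreaRect((P[:,:2]*1000).astype(np.float32)); return np.round(c,1),np.round(s,1),round(a,1)
def gauge(p,near=(.42,.23)):
    C=cloud(p);g=p["color"].astype(int); ok=(p["depth"]>0)&(np.hypot(C[...,0]-near[0],C[...,1]-near[1])<.06)
    Z=C[...,2]
    print("z hist",[(round(a,3),int(n)) for n,a in zip(*np.histogram(Z[ok],np.arange(0,.105,.004))) if n>20])
    for nm,lo,hi in(("foot",.003,.012),("tops+bar",.024,.045),("tops",.026,.034),("bar",.0355,.043),("cap",.087,.0955)):
        m=ok&(Z>lo)&(Z<hi)
        if m.sum()>10: print(nm,m.sum(),C[m].mean(0).round(4),rect(C[m]))
def block(p):
    C=cloud(p);P=C[(p["depth"]>0)&(np.hypot(C[...,0]-.604,C[...,1]-.033)<.09)&(C[...,2]>.03)]
    rng=np.random.default_rng(0);best=0;n0=frame(np.radians(-8.8),np.radians(25)).apply([0,0,1])
    for _ in range(400):
        a=P[rng.choice(len(P),3,False)];n=np.cross(a[1]-a[0],a[2]-a[0]);L=np.linalg.norm(n)
        if L<1e-7: continue
        n/=L
        if abs(n@n0)<.97: continue
        k=abs((P-a[0])@n)<.0012
        if k.sum()>best:best=k.sum();K=k
    Q=P[K];c=Q.mean(0);n=np.linalg.svd(Q-c,full_matrices=False)[2][2];n*=np.sign(n[2])
    tilt=np.arccos(n[2]);print("face",best,c.round(4),n.round(4),"tilt",np.degrees(tilt).round(2),"yaw from normal",np.degrees(np.arctan2(-n[1],-n[0])).round(2))
    # yaw about the normal: sharpest y-histogram of face points
    best=(0,)
    for yw in np.radians(np.arange(-12,-5,.1)):
        x=np.array([np.cos(yw),np.sin(yw),0]);x-=n*(x@n);x/=np.linalg.norm(x);y=np.cross(n,x)
        h=np.histogram((Q-c)@y,np.arange(-.08,.08,.0005))[0]
        sc=(h.astype(float)**2).sum()
        if sc>best[0]:best=(sc,yw,x,y)
    sc,yw,x,y=best;D=(P-c)@np.stack([x,y,n],-1)
    print("groove-dir yaw",np.degrees(yw).round(2),"x ext",np.percentile((Q-c)@x,[.5,99.5]).round(4))
    xm=np.percentile((Q-c)@x,[.5,99.5]).mean()
    f=np.sort(((Q-c)@y));gap=np.diff(f);i=np.where(gap>.004)[0];print("y ext",f[0].round(4),f[-1].round(4),"gaps",[(f[j].round(4),f[j+1].round(4)) for j in i])
    for lo,hi in [(f[j],f[j+1]) for j in i]:
        m=(D[:,1]>lo+.003)&(D[:,1]<hi-.003)&(abs(D[:,0]-xm)<.03);print("  floor z",np.percentile(D[m,2],[10,50]).round(4))
        print("  mouth mid",(c+xm*x+(lo+hi)/2*y).round(4))
E
python3 - <<'E'
from fit import *
gauge(dict(np.load("w1.npz"))); block(dict(np.load("w2.npz")))
E
```

```text
z hist [(np.float64(0.0), 5743), (np.float64(0.004), 463), (np.float64(0.008), 2016), (np.float64(0.012), 61), (np.float64(0.016), 62), (np.float64(0.02), 59), (np.float64(0.024), 101), (np.float64(0.028), 3292), (np.float64(0.032), 239), (np.float64(0.036), 1140), (np.float64(0.04), 82), (np.float64(0.044), 22), (np.float64(0.048), 31), (np.float64(0.052), 41), (np.float64(0.056), 34), (np.float64(0.06), 42), (np.float64(0.064), 39), (np.float64(0.068), 39), (np.float64(0.072), 43), (np.float64(0.076), 48), (np.float64(0.08), 50), (np.float64(0.084), 71), (np.float64(0.088), 400), (np.float64(0.092), 595), (np.float64(0.096), 48)]
foot 2509 [0.4144 0.2266 0.0087] (array([424.8, 225.8]), array([106.8,  97.4]), 86.8)
tops+bar 4862 [0.4254 0.2328 0.0327] (array([428.8, 231.7]), array([60.6, 80.2]), 10.4)
tops 3556 [0.4279 0.2345 0.0305] (array([428.7, 231.7]), array([60.5, 80.2]), 10.2)
bar 1226 [0.4195 0.2283 0.0389] (array([420.3, 227.1]), array([21.2, 60.1]), 12.3)
cap 1022 [0.4191 0.2272 0.0922] (array([420.7, 227.2]), array([22.5, 22. ]), 12.0)
face 11709 [0.604  0.036  0.0839] [-0.4178  0.0627  0.9064] tilt 24.99 yaw from normal -8.54
groove-dir yaw -8.3 x ext [-0.0407  0.0443]
y ext -0.0625 0.0832 gaps [(np.float64(-0.0491), np.float64(-0.0254)), (np.float64(0.0049), np.float64(0.0158)), (np.float64(0.0477), np.float64(0.0631))]
  floor z [-0.0098 -0.009 ]
  mouth mid [ 0.6003 -0.0012  0.0847]
  floor z [-0.0117 -0.0109]
  mouth mid [0.6071 0.046  0.0846]
  floor z [-0.025 -0.024]
  mouth mid [0.6136 0.0905 0.0845]
```

```bash
python3 - <<'E'
from h import *
p=dict(np.load("w2.npz"));C=cloud(p)[p["depth"]>0]
F=frame(np.radians(-8.4),np.radians(25));D=F.inv().apply(C-np.array([.6071,.046,.0846]))
for z0 in(.02,.05,.08):
    m=(abs(D[:,0])<.07)&(abs(D[:,1])<.09)&(D[:,2]>z0)&(D[:,2]<.15);print(z0,m.sum(),D[m].min(0) if m.any() else "",D[m].max(0) if m.any() else "")
G=tool_of(frame(np.radians(12.1)))
robot.reach([.4205,.2272,.17],G)
p=read_camera("wrist");np.savez("w3.npz",**p)
from fit import gauge; gauge(p)
robot.servo_line([.4205,.2272,.057],v=.12)
s=status.sense();print(s["eef_pos"],s["force"],s["clock"])
robot.close_gripper();s=status.sense();print(s["finger_gap"],s["eef_pos"],s["force"],s["clock"])
p=read_camera("wrist");save(p,"w4.png")
E
```

```text
0.02 4238 [-0.02257189  0.05709781  0.02000155] [0.0457019  0.08999784 0.05641482]
0.05 896 [-0.0122144   0.06272243  0.05000458] [0.0108149  0.08902166 0.05641482]
0.08 0  
z hist [(np.float64(0.0), 7783), (np.float64(0.004), 540), (np.float64(0.008), 2461), (np.float64(0.012), 92), (np.float64(0.016), 78), (np.float64(0.02), 97), (np.float64(0.024), 161), (np.float64(0.028), 4657), (np.float64(0.032), 337), (np.float64(0.036), 1588), (np.float64(0.04), 117), (np.float64(0.044), 35), (np.float64(0.048), 45), (np.float64(0.052), 51), (np.float64(0.056), 52), (np.float64(0.06), 51), (np.float64(0.064), 60), (np.float64(0.068), 53), (np.float64(0.072), 68), (np.float64(0.076), 63), (np.float64(0.08), 85), (np.float64(0.084), 97), (np.float64(0.088), 631), (np.float64(0.092), 888), (np.float64(0.096), 76)]
foot 3050 [0.4095 0.2246 0.0086] (array([415.4, 232.7]), array([105.7, 106.4]), 72.1)
tops+bar 6869 [0.4257 0.2315 0.0326] (array([428.6, 231.6]), array([60.3, 80.2]), 10.2)
tops 5044 [0.4282 0.2332 0.0306] (array([428.5, 231.7]), array([60.3, 80.2]), 10.1)
bar 1716 [0.4195 0.2269 0.0388] (array([420.1, 227. ]), array([20.4, 60.1]), 12.0)
cap 1548 [0.4191 0.2268 0.0922] (array([420.6, 227.1]), array([22.4, 22. ]), 12.3)
[0.42102402 0.22743834 0.05757488] [ 0.73851513  0.43693905 -0.20248005] 6.0583
0.24764545718877934 [0.4207812  0.22733793 0.05731071] [-0.42654109  1.02632169  3.56659625] 6.6583
```

View pics/w4.png

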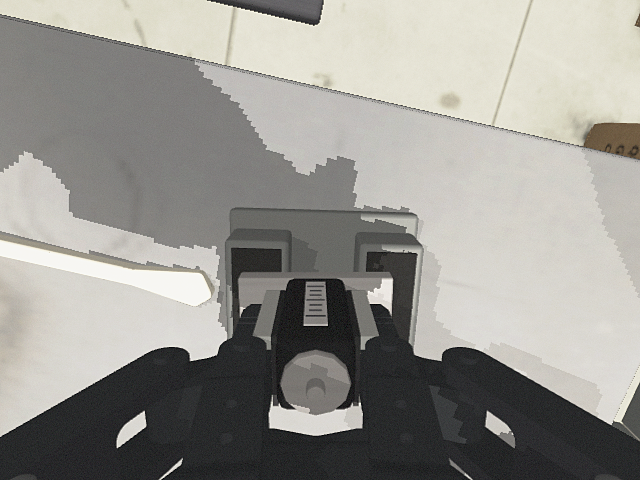

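The gauge is centred in the pads: cap at (315,380), bar across the slot. Lift it and move to hover over the narrow groove.

```bash
cat >> h.py <<'E'
B=np.array([.6071,.046,.0846]); FB=frame(np.radians(-8.4),np.radians(25)); OFF=.0273
def over(h,dx=0,dy=0): return B+FB.apply([dx,dy,h+OFF])
def fn(s=None): s=s or status.sense(); return FB.inv().apply(s["force"])
E
python3 - <<'E'
from h import *
robot.servo_line([.4208,.2273,.19],v=.2)
s=status.sense();print(s["force"],s["eef_pos"],s["finger_gap"])
robot.reach(over(.10),tool_of(FB))
robot.servo_line(over(.035),v=.1)
robot.sleep(.2);s=status.sense();print("err",FB.inv().apply(s["eef_pos"]-over(.035)).round(4),(R.from_quat(s["ee_rot"])*R.from_quat(tool_of(FB)).inv()).as_rotvec(True).round(2),fn(s),s["clock"])
p=read_camera("wrist");save(p,"w5.png");np.savez("w5.npz",**p)
p=read_camera("side");cv2.imwrite("pics/s5.png",cv2.resize(p["color"][180:300,300:450,::-1],None,fx=5,fy=5,interpolation=cv2.INTER_CUBIC))
E
```

```text
[-0.68209335 -0.11453505 -1.43274694] [0.42000529 0.22666842 0.18891546] 0.2509156758650675
err [0.0006 0.0002 0.0006] [ 0.02 -0.07  0.  ] [-0.7569841  -0.90740001 -2.1791411 ] 9.3917
```

View pics/w5.png

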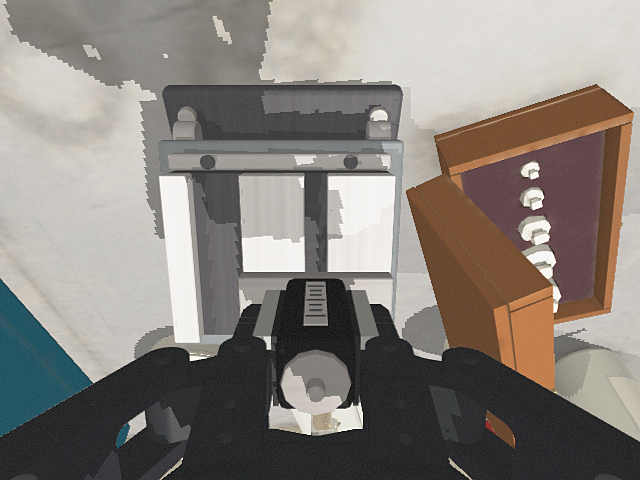

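View pics/s5.png

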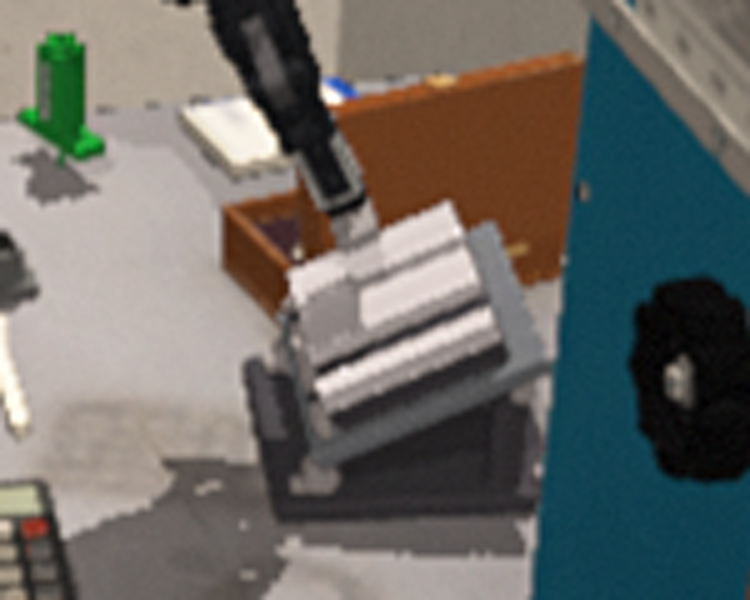

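The narrow groove (columns 305–328) lies in line with the gauge's axis (column 316), and the bar is parallel to the face. Going down, with force checks.

```bash
python3 - <<'E'
from h import *
def rep(h):
    s=status.sense();f=fn(s);print(h,FB.inv().apply(s["eef_pos"]-over(0)).round(4),f.round(2),FB.inv().apply(s["ft_torque"]).round(3),(R.from_quat(s["ee_rot"])*R.from_quat(tool_of(FB)).inv()).as_rotvec(True).round(2),round(s["clock"],2));return f
f0=rep(.035)
robot.servo_line(over(.014),v=.08);rep(.014)
for h in (.009,.004,.002,.001,0,-.001,-.002,-.003,-.004):
    robot.servo_line(over(h),v=.03 if h<.003 else .05);f=rep(h)
    if f[2]-f0[2]>14: break
E
```

```text
0.035 [0.0004 0.     0.0355] [ 0.29  0.09 -1.76] [-0.028  0.549 -0.029] [ 0.01 -0.06 -0.01] 9.49
0.014 [-0.0005 -0.0001  0.0137] [ 0.1  -0.   -1.57] [-0.023  0.57  -0.05 ] [-0.02  0.07  0.01] 9.91
0.009 [-0.0001 -0.      0.0089] [-0.51  0.27 -1.42] [-0.006  0.584  0.007] [-0.    0.01  0.  ] 10.16
0.004 [0.0005 0.0002 0.004 ] [ 1.18 -0.09  1.87] [ 0.08   0.329 -0.014] [ 0.01 -0.05  0.01] 10.41
0.002 [0.0005 0.0002 0.0021] [ 1.66 -0.36  1.48] [ 0.128  0.211 -0.042] [ 0.01 -0.05  0.02] 10.66
0.001 [0.0004 0.0002 0.0011] [0.67 0.25 2.01] [ 0.099  0.095 -0.039] [ 0.01 -0.04  0.01] 10.91
0 [0.0003 0.0002 0.    ] [1.65 1.1  1.6 ] [ 0.14  -0.031  0.05 ] [ 0.01 -0.03  0.01] 11.16
-0.001 [ 0.0003  0.0002 -0.0009] [1.22 0.13 4.5 ] [ 0.12  -0.002  0.002] [ 0.01 -0.04  0.01] 11.41
-0.002 [ 0.0004  0.0002 -0.0009] [-0.33 -0.28 19.96] [-0.074  0.675  0.027] [-0.01 -0.07  0.01] 11.66
```

```bash
python3 - <<'E'
from h import *
robot.sleep(1.3)
s=status.sense();print(fn(s),FB.inv().apply(s["ft_torque"]).round(3),FB.inv().apply(s["eef_pos"]-over(0)).round(4),s["clock"])
p=read_camera("wrist");np.savez("w6.npz",**p)
w=p["color"][230:440,200:440,::-1]
C=cloud(p);m=(p["depth"]>0);D=FB.inv().apply(C.reshape(-1,3)-B).reshape(C.shape)
k=m&(abs(D[...,1])<.03)&(D[...,0]<-.0085)&(D[...,0]>-.03)&(abs(D[...,2]-.008)<.004);  # bar region hint
for y in(-.025,.025):
    b=m&(abs(D[...,1]-y)<.004)&(abs(D[...,0])<.009)&(abs(D[...,2]-.008)<.006);print("bar top",y,b.sum(),np.median(D[b],0).round(4) if b.any() else "")
    b=m&(abs(D[...,1]-y)<.004)&(abs(D[...,0]+.028)<.006)&(abs(D[...,2])<.006);print("face",b.sum(),np.median(D[b],0).round(4))
b=m&(abs(D[...,1])<.009)&(abs(D[...,0])<.009)&(abs(D[...,2]-.063)<.004);print("cap",b.sum(),np.median(D[b],0).round(4))
b=m&(abs(D[...,1])<.003)&(abs(D[...,0])<.004)&(D[...,2]>.066)&(D[...,2]<.085);print("rod",b.sum(),D[b].max(0).round(4) if b.any() else "")
q=read_camera("side")
a=cv2.resize(w,(480,420));c=cv2.resize(q["color"][205:275,350:410,::-1],(360,420),interpolation=cv2.INTER_CUBIC)
cv2.imwrite("pics/c6.png",np.hstack([a,c])[:, :800])
E
```

```text
[-0.35955149  0.40815911 20.314861  ] [-0.129  0.602 -0.024] [ 0.0004  0.0002 -0.0009] 12.9583
bar top -0.025 595 [-0.0037 -0.0252  0.008 ]
face 616 [-0.0281 -0.025   0.0001]
bar top 0.025 609 [-0.0039  0.0252  0.008 ]
face 623 [-0.0281  0.025   0.0002]
cap 3644 [-0.0025  0.      0.0628]
rod 600 [0.003  0.0023 0.0748]
```

View pics/c6.png

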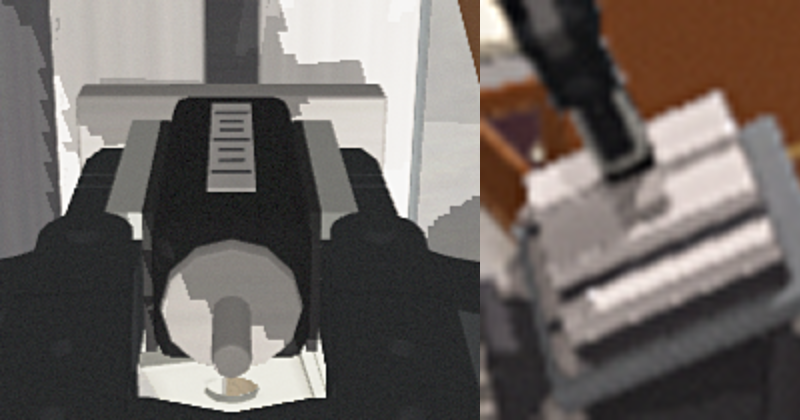

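The bar sits flat: its top is 8.0 mm above the face at both ends, and the rod has risen about 7 mm, which matches the 11 mm groove. It was held for more than 1.3 s at about 20 N. Now returning it to the stand.

```bash
python3 - <<'E'
from h import *
robot.servo_line(over(.03),v=.08); robot.servo_line(over(.10),v=.2)
G=tool_of(frame(np.radians(10.2)));S=np.array([.4286,.2317,0])
robot.reach(S+[0,0,.17],G)
robot.servo_line(S+[0,0,.085],v=.15); robot.sleep(.15)
s=status.sense();f0=s["force"][2];print(s["eef_pos"],s["force"],s["clock"])
robot.servo_line(S+[0,0,.062],v=.08)
for z in np.arange(.060,.052,-.001):
    robot.servo_line(S+[0,0,z],v=.03);s=status.sense();print(round(z,4),s["eef_pos"].round(4),s["force"].round(2),round(s["clock"],2))
    if s["force"][2]-f0>4: break
p=read_camera("wrist");save(p,"w7.png");np.savez("w7.npz",**p)
E
```

```text
[0.42959571 0.23205608 0.08612415] [-0.09307626 -0.09702589 -0.81962759] 15.85
0.06 [0.4287 0.2318 0.0601] [-0.35 -0.7  -1.55] 16.53
0.059 [0.4286 0.2317 0.059 ] [-0.   -0.37 -1.78] 16.78
0.058 [0.4286 0.2317 0.058 ] [ 0.65 -0.14 -0.09] 17.03
0.057 [0.4288 0.2318 0.0573] [-1.13 -0.28  4.49] 17.28
```

View pics/w7.png

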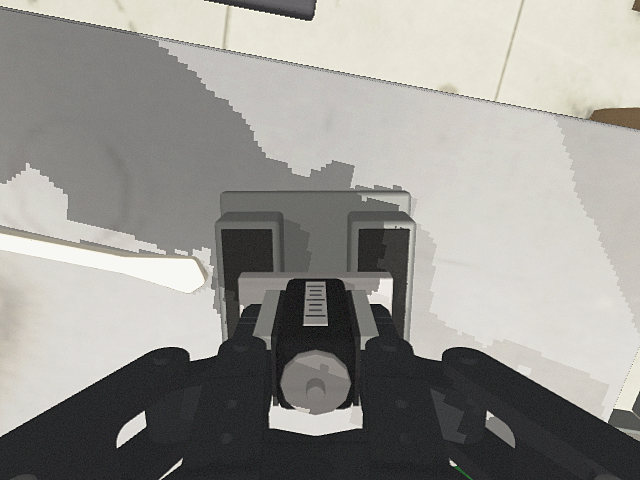

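The bar bridges both rubber tops, and the TCP is at the same height (57.3 mm) as when I gripped it. Release, retreat and check.

```bash
python3 - <<'E'
from h import *; from fit import gauge
robot.open_jaws();robot.sleep(.2)
robot.servo_line([.4286,.2317,.17],v=.15)
p=read_camera("wrist");gauge(p,(.4286,.2317))
robot.servo_line([.4286,.2317,.25],v=.2)
p=read_camera("wrist");save(p,"w8.png");print(status.sense()["clock"],status.sense()["force"])
p=read_camera("side");print([(t,[b["location"].round(3) if hasattr(b["location"],"round") else b["location"] for b in finder.boxes_of(t,p)[:2]]) for t in("depth_gauge","vial","tape","timer_box")])
E
```

```text
z hist [(np.float64(0.0), 7296), (np.float64(0.004), 636), (np.float64(0.008), 2635), (np.float64(0.012), 74), (np.float64(0.016), 69), (np.float64(0.02), 87), (np.float64(0.024), 139), (np.float64(0.028), 4872), (np.float64(0.032), 357), (np.float64(0.036), 1600), (np.float64(0.04), 111), (np.float64(0.044), 36), (np.float64(0.048), 44), (np.float64(0.052), 46), (np.float64(0.056), 55), (np.float64(0.06), 55), (np.float64(0.064), 62), (np.float64(0.068), 56), (np.float64(0.072), 66), (np.float64(0.076), 74), (np.float64(0.08), 79), (np.float64(0.084), 88), (np.float64(0.088), 619), (np.float64(0.092), 893), (np.float64(0.096), 75)]
foot 3302 [0.4064 0.2234 0.0086] (array([426.7, 230. ]), array([113.4, 100.3]), 82.1)
tops+bar 7090 [0.4264 0.2313 0.0326] (array([428.7, 231.6]), array([60.3, 80.2]), 10.3)
tops 5268 [0.4263 0.2312 0.0305] (array([428.7, 231.6]), array([60.1, 80.2]), 10.2)
bar 1716 [0.4277 0.2314 0.0388] (array([428.4, 231.6]), array([20.5, 60.2]), 10.4)
cap 1542 [0.4272 0.2313 0.0922] (array([428.5, 231.7]), array([22.1, 21.8]), 9.3)
19.725 [0.05173905 0.33182358 0.06185127]
[('depth_gauge', [[0.5111, 0.3283, 0.0388], [0.4285, 0.22, 0.0588]]), ('vial', [[0.4983, -0.3047, 0.0486], [0.605, 0.0141, 0.0806]]), ('tape', []), ('timer_box', [[0.3744, -0.3317, 0.0203], [0.4737, -0.2094, 0.0154]])]
```

View pics/w8.png

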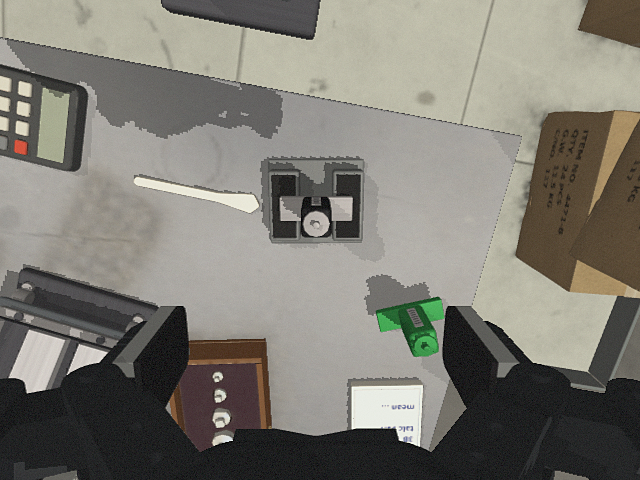

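The gauge stands upright in the middle of its stand (cap at (316,222)). The spatula and the green look-alike are where they were.

```bash
python3 -c "
from h import *
print(ticket.close_job())"
```

```text
the job is handed in; nothing more can be done
None
```

I measured the narrow groove with the depth gauge, set the gauge back on its stand, and handed the job in at about 20 s on the robot clock.

- **Measurement:** The gauge's bar sat flat on the sloping face, with its top 8.0 mm above the face at both ends. I held it there for about 1.3 s at roughly 20 N. The rod had risen about 7 to 8 mm, which gives a groove depth of about 10 to 11 mm. The depth image gave 10.9 mm directly.
- **Return:** The gauge now stands upright and released on the stand. Its bar bridges the slot within 0.5 mm of the middle, and its yaw matches the stand's. It is about 9 mm along the slot from where it started, because I centred it.
- **Other things:** The spatula and the green look-alike looked unmoved in the last wrist picture. The side camera found the vial and timer box where they were.
- **Disagreement:** In that last side picture the finder reported nothing as "tape". It labelled the object at the tape's old place as a second timer box, at nearly the same coordinates. The arm never went near it.

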